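# Move a turn-lock stop to the easel rail

### The job

The red turn-lock stop is parked, locked, in the slotted strut lying on the table. Give it a quarter turn to free its hammer head, lift it out, and insert it in the slotted rail of the sloping easel at the red pointer; push it in until its collar is flush on the rail, then turn it a quarter turn so that the head catches under the lips and the wing stands square across the rail, overlapping the picture frame. Let go of it, and leave the black stop, the easel and the other things where they are.

Things in the scene. Friction and masses are not known exactly. Their poses are not given: they have to be found in the camera images.
- red_stop: red turn-lock stop, 0.14 kg. Wing 70 long (x), 18 thick (y), 45 high, on a dark steel collar 40 in diameter, 6 thick. Origin: centre of the collar's underside; z points out along the shank (wing z = 6 to 51). A half turn about z looks the same. It starts in either of two places 50 mm from the parking strut's middle, collar on the lips, wing across the slot within 20 degrees; it turns freely either way.
- red_head (a point): centre of the red stop's steel hammer head, 12 mm below its origin (z = -12), axes as the stop's: head 38 long (x, parallel to the wing), 17 wide (y), 8 thick, under an 11 mm round neck 8 long. It passes a 23 mm slot only with wing and head along the slot within 8 degrees and the neck centred within about 3 mm; turned across, it is caught under the lips.
- black_stop: black stop of the same shape, parked and locked in the parking strut, 100 mm from the red one; bystander. Origin and axes as the red stop's.
- park: parking strut: fixed aluminium slotted channel lying level on the table, 240 long (y), 50 wide (x), 30 high, black end caps. The slot in its top is 23 wide, along y at x = 0, closed at both ends; lips 5 thick, below them 44 clear width and 22 clear depth. Origin: centre of its underside; the lips' top is at z = 30.
- slope: easel's plywood plate, 300 (x, up the slope) by 340 (y, level), on a very stiff hinge; it slopes up away from the robot at 24 to 37 degrees. Origin: middle of its lower edge, on its face, 45 above the table; z: outward normal. Its rail is the same channel as the parking strut, 340 long along y, centred at x = 60, lips' top at z = 30; two grey stops (same shape) are fixed in it at y = 125 and -125.
- frame_mid (a point): centre of the front of the dark-framed ink picture fixed on the easel plate above the rail: 200 (x) by 300 (y), 28 thick, its lower edge 2 mm above the rail, its face 2 mm lower than the rail's lips. Axes as the plate's. A locked stop's wing overlaps its lower edge.
- seat (a point): place for the stop: the point on the rail slot's centre line, level with the outer face of the lips, at the red pointer (clip on the rail's lower side, red lines on both lips), within 50 mm of the rail's middle. Axes: x up the slope across the slot, y along the slot, z outward normal. A stop fully home has its origin here, z along this z; locked, its wing is along this x.
- spray: teal spray bottle, 60 in diameter, 177 high, between the parking strut and the easel, nearer the robot; bystander. Origin: centre of its underside.
- brush_pot: blue ceramic pot, 80 in diameter and 110 high, with brushes standing in it up to 222; bystander. Origin: centre of its underside.
- wash_bowl: white brush-washing bowl, 90 in diameter, 45 high, in front of the easel; bystander. Origin: centre of its underside.
- ink_dish: flat white dish, 104 in diameter, 18 high; bystander. Origin: centre of its underside.
- paperweight: dark wooden bar paperweight, 180 (y) by 30 by 22 high; bystander. Origin: centre of its underside.
- ink_jar: amber jar with a green cap, 68 in diameter, 130 high; bystander. Origin: centre of its underside.
- phone: black phone, 150 by 75 by 9, lying flat; bystander. Origin: centre of its underside.
Things that resemble listed ones, but are neither listed nor needed, are in the scene too. Several things have the shape of the red_stop; the one meant has the colours described above.

How it is judged:
On the way, in this order (a step that is already met when the one before it is completed fails the run):
1. the red stop is lifted clear out of the parking strut (z of red_stop in the frame of park above 0.065 m), for 0.1 s.
2. the red stop is inserted at the pointer, wing along the slot, collar flush on the rail (x of red_stop in the frame of seat between -0.009 and 0.009 m and y of red_stop in the frame of seat between -0.014 and 0.014 m and z of red_stop in the frame of seat between -0.0045 and 0.0045 m and angle between the z axis of red_stop and the z axis of seat, either way round below 0.12 rad and angle between the x axis of red_stop and the y axis of seat, either way round below 0.22 rad), for 0.1 s.
3. it is turned a quarter turn, collar still flush, so that the wing stands across the rail (x of red_stop in the frame of seat between -0.009 and 0.009 m and y of red_stop in the frame of seat between -0.014 and 0.014 m and z of red_stop in the frame of seat between -0.0045 and 0.0045 m and angle between the z axis of red_stop and the z axis of seat, either way round below 0.12 rad and angle between the x axis of red_stop and the x axis of seat, either way round below 0.22 rad), for 0.1 s.
At the end, for the whole second after the job is handed in: red stop at the pointer (14 mm along, 9 mm across the slot), collar flush (4.5 mm), square to the rail (7 deg), wing across the slot (12 deg), released, at rest; black stop within 20 mm and other bystanders within 30 mm of their starts, easel rail within 12 mm (all of step 3 and linear speed of red_stop below 0.02 m/s and angular speed of red_stop below 0.2 rad/s and distance of each of spray, brush_pot, wash_bowl, ink_dish, paperweight, ink_jar, phone from where it was at the start of the episode below 0.03 m and distance of black_stop from where it was at the start of the episode below 0.02 m and distance of seat from where it was at the start of the episode below 0.012 m); the robot touches nothing.
It fails at once if a bystander is knocked away (over 30 mm; the black stop over 20 mm) or the easel is pushed (over 12 mm) (distance of any of spray, brush_pot, wash_bowl, ink_dish, paperweight, ink_jar, phone from where it was at the start of the episode above 0.03 m or distance of black_stop from where it was at the start of the episode above 0.02 m or distance of seat from where it was at the start of the episode above 0.012 m).
It also fails if it takes over 51 s, if anything falls off the work surface, if the arm or the gripper's body presses on something with over 40 N, if the wrist force passes 120 N, or if a joint passes its speed limit or range.

### The arm

A 6-joint arm with a two-finger parallel gripper is mounted at the origin on the work surface. World frame = base frame: x ahead of the robot, y to its left, z up, the work surface at z = 0. Lengths are in m, angles in rad, forces in N, time in s.
With the tool pointing down it reaches from about 0.35 to 0.975 m from the base axis. Payload 17.4 kg.
Tool frame: the origin (TCP) lies at the very end of the fingers, on their centre line; the grasp point (between the pads) lies hold_point_z behind it (hold_point_z is the distance from the TCP to the grasp point, in m); z points along the fingers, y is the line along which they close (so a half turn about z gives the same grasp; the last joint's range is limited). The gripper opens to 85 mm and grips with 20 to 120 N. Pads are 22 mm wide; open, the fingers measure 114 mm over their backs; the gripper's body (76 mm by 85 mm) begins 54 mm behind the grasp point. The pads swing forward as they close: fully open they stand 13 mm farther back than shut.
Start: joints at [1.31, 0.116, 1.442, -0, 1.584, -0.038], TCP at [0.149, 0.658, 0.231] pointing down, gripper open.
Joint ranges: [-2.83, 2.83], [-0.83, 2.19], [0.07, 2.5], [-1.14, 4.28], [0.01, 3], [-2.97, 2.97]. Speed limits (rad/s): [1.89, 1.89, 2.22, 3.14, 3.14, 3.14].

### API

Orientations are given as a rotation vector (axis times angle).
In Python, from rig import * gives the robot as it stands. Calls block until the motion is done:
- move_pose(position, orientation): joint-space move of the TCP to a pose.
- move_linear(position, attitude=None, velocity=0.15, contact_N=None): straight line of the TCP; attitude=None keeps the orientation; velocity is the mean speed in m/s. With contact_N (N) it stops when the force on the tool has changed by that much, and returns True; else False.
- set_joints(angles): joint-space move.
- ungrasp() and close_gripper(effort=None): open the fingers fully, or close them until they stop; effort is the grip in N (None keeps the last).
- hold(seconds).
- inverse_kinematics(position, orientation): joint angles nearest the present ones, or None.
- snapshot(name): name is "scene" or "top" or "wrist"; returns the picture (420x560x3 uint8, blue, green, red); there is no depth.
- camera_model(name): a dict with "intrinsics" (3x3 intrinsics, pixels), "pose" (4x4, takes a point from camera to world coordinates). Camera axes: x right, y down, z forward; pixel columns grow to the right and rows downward; lengths in m; the calibration is good to about 2 mm. The wrist camera is an equidistant fisheye: a pixel r from the principal point sees the ray r / f radians off the axis. A picture is of the moment at which its call begins: read the wrist's pose just before it. camera_model takes no time and is no camera call; for the wrist camera it gives the pose at the moment of the call.
A pose or a line that the arm cannot do raises MotionError and nothing moves.
- hand_in(): hands the job in, once; it reports no verdict.
Readings, each from a call of its own:
- get_clock(): time.
- get_qpos(): joint angles.
- get_dq(): joint speeds.
- get_joint_efforts(): joint torques, N m.
- get_tool_pos(): TCP position.
- get_ee_rot(): TCP orientation.
- get_ft_force(): force on the tool from outside, world axes, zero at the start.
- get_wrist_torque(): the same for the moment, N m.
- get_grip_width(): finger opening in m.
Only numpy, scipy, OpenCV 4.12 (cv2) and the standard library are available. Lean on these libraries where they do the work, as an engineer would, in place of code of your own. Each camera call takes 0.05 s, during which the arm holds its last target. There are 200 camera calls.

## Working session

There is one attempt and no reset: what is moved stays moved. The work goes in short steps, each a Python script; the robot and the scene stay as the last script left them, time stands still between calls to the robot, and variables do not carry over. Pictures are saved under pics/ and viewed, on a budget of 10 in all, crops included, one or two more only if the job needs it, and the job is handed in when it is done.

```bash
ls; mkdir -p pics; python3 - <<'E'
from rig import *
import cv2, numpy as np
for n in ("scene","top"):
    im=snapshot(n); cv2.imwrite(f"pics/{n}0.png",im)
    m=camera_model(n); print(n,np.round(m["intrinsics"],1).tolist(),np.round(m["pose"],4).tolist())
m=camera_model("wrist");print(np.round(m["intrinsics"],1).tolist(),np.round(m["pose"],4).tolist())
print(get_clock(),get_tool_pos(),get_ee_rot(),get_grip_width())
try: print(hold_point_z)
except Exception as e: print(e)
a=cv2.imread("pics/scene0.png");b=cv2.imread("pics/top0.png")
for n,x in(("scene",a),("top",b)): cv2.imwrite(f"pics/{n}0b.png",cv2.resize(x,(800,600),interpolation=cv2.INTER_CUBIC))
E
```

```text
pics
scene [[420.2, 0.0, 276.1], [0.0, 420.2, 206.6], [0.0, 0.0, 1.0]] [[0.4136, 0.6129, -0.6733, 1.3858], [0.9103, -0.2927, 0.2928, -0.368], [-0.0176, -0.734, -0.6789, 0.9488], [0.0, 0.0, 0.0, 1.0]]
top [[429.3, 0.0, 276.1], [0.0, 429.3, 208.3], [0.0, 0.0, 1.0]] [[0.0011, -0.9953, 0.0964, 0.4103], [-1.0, -0.002, -0.0095, 0.0247], [0.0097, -0.0964, -0.9953, 1.2592], [0.0, 0.0, 0.0, 1.0]]
[[325.2, 0.0, 277.2], [0.0, 325.2, 212.9], [0.0, 0.0, 1.0]] [[0.2211, 0.9292, 0.2962, 0.0735], [0.9752, -0.2099, -0.0695, 0.675], [-0.0024, 0.3043, -0.9526, 0.3736], [0.0, 0.0, 0.0, 1.0]]
0.1 [0.14913583 0.65815061 0.23065539] [-3.49251527e-01 -3.12199308e+00  1.58611812e-03] 0.08522414392379947
0.0187
```

View pics/scene0b.png

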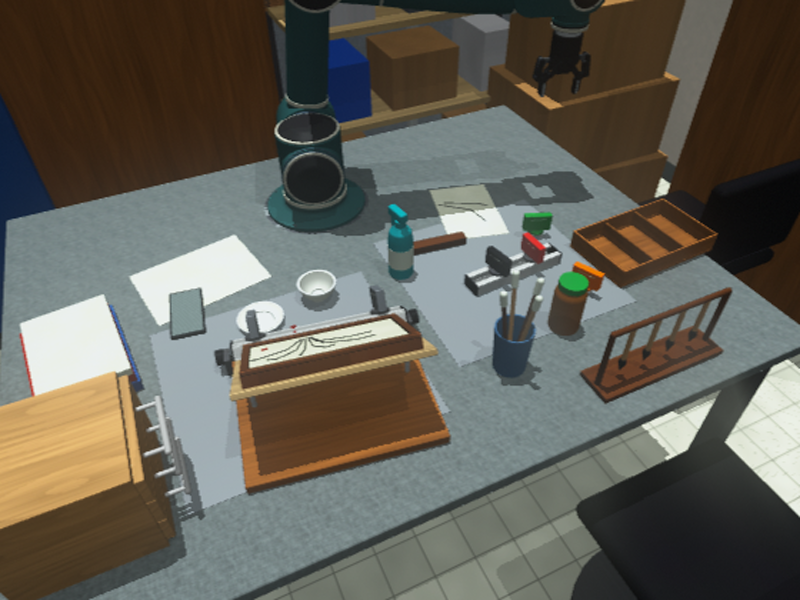

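View pics/top0b.png

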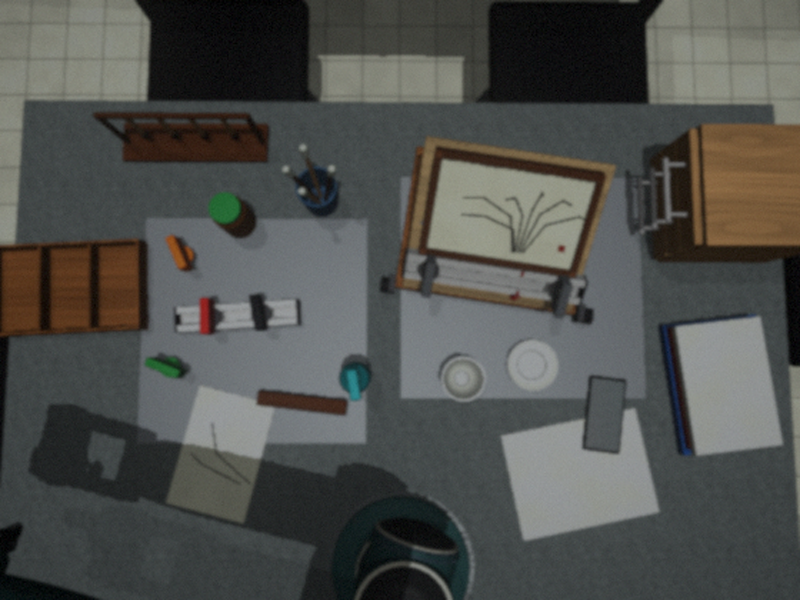

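Scene: the candidates in the top view (800x600 scale) are the red stop in the strut (207,316), an orange one lying at (180,252), a green one at (165,367), the black one at (258,311) and grey ones in the rail (428,275) and (562,295). By colour and place the target is (207,316). The pointer is near (517,290). One close crop of both follows.

```bash
python3 - <<'E'
import cv2, numpy as np
b=cv2.imread("pics/top0.png")
a=cv2.resize(b[200:245,115:215],(800,360),interpolation=cv2.INTER_CUBIC)
c=cv2.resize(b[175:229,265:425],(800,270)[:2],interpolation=cv2.INTER_CUBIC)
cv2.imwrite("pics/crop1.png",np.clip(np.vstack([a[:330],c])*1.4,0,255).astype(np.uint8))
E
```

```text
(no output)
```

View pics/crop1.png

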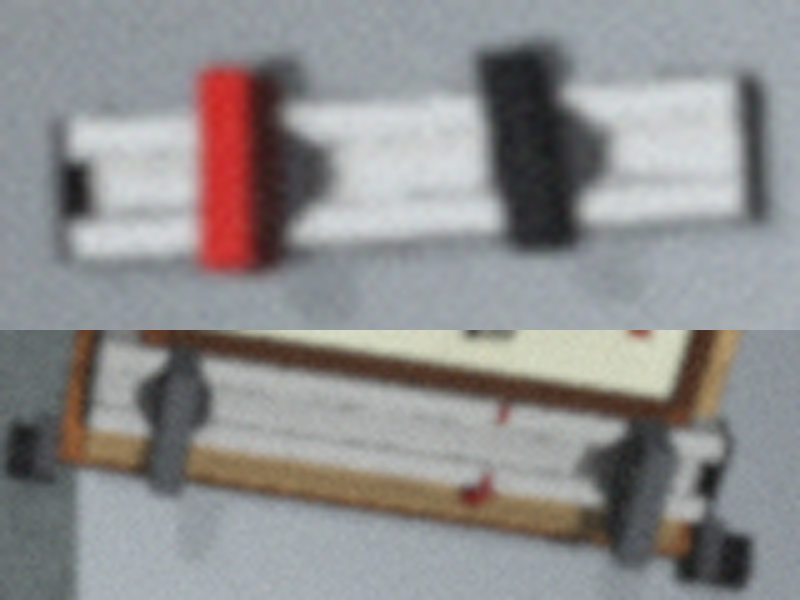

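```bash
cat > h.py <<'E'
from rig import *
import cv2, numpy as np
from scipy.spatial.transform import Rotation as R
def ray(m,px,fish=False):
    K=np.array(m["intrinsics"]);T=np.array(m["pose"])
    p=np.array(px,float).reshape(-1,1,2)
    f=cv2.fisheye.undistortPoints if fish else cv2.undistortPoints
    u=f(p,K,np.zeros(4)).reshape(-1,2)
    return T[:3,3], np.c_[u,np.ones(len(u))]@T[:3,:3].T
def atz(m,px,z,fish=False):
    o,d=ray(m,px,fish); return o+d*((z-o[2])/d[:,2])[:,None]
def proj(m,P,fish=False):
    K=np.array(m["intrinsics"]);T=np.array(m["pose"])
    q=(np.atleast_2d(P)-T[:3,3])@T[:3,:3]
    f=cv2.fisheye.projectPoints if fish else cv2.projectPoints
    q=np.ascontiguousarray(q).reshape(-1,1,3)
    r=f(q,np.zeros(3),np.zeros(3),K,np.zeros(4)) if fish else cv2.projectPoints(q,np.zeros(3),np.zeros(3),K,None)
    return r[0].reshape(-1,2)
def frame(z,y):
    "rotvec of tool with given z, y near given"
    z=z/np.linalg.norm(z); y=y-z*(y@z); y/=np.linalg.norm(y)
    return R.from_matrix(np.c_[np.cross(y,z),y,z])
E
python3 - <<'E'
from h import *
m=camera_model("top")
A=lambda L:[((x+.5)/8-.5+115,(y+.5)/8-.5+200) for x,y in L]
B=lambda L:[((x+.5)/5-.5+265,(y-330+.5)/5-.5+175) for x,y in L]
print("strut",np.round(atz(m,A([(65,115),(68,262),(745,73),(752,218)]),.03),4))
print("wing top",np.round(atz(m,A([(200,68),(250,68),(200,268),(250,268)]),.081),4))
print("black",np.round(atz(m,A([(512,52),(545,245)]),.081),4))
print("lines",np.round(atz(m,B([(503,412),(487,487)]),.101),4))
print("rail ends",np.round(atz(m,B([(90,390),(705,470)]),.101),4))
print("bottle/pot/jar",np.round(atz(m,[(248,265),(222,133),(158,145)],.1),3))
E
```

```text
strut [[0.5123 0.4523 0.03  ]
 [0.4597 0.4494 0.03  ]
 [0.5279 0.2095 0.03  ]
 [0.4758 0.2062 0.03  ]]
wing top [[0.5244 0.3889 0.081 ]
 [0.5244 0.3718 0.081 ]
 [0.4557 0.3867 0.081 ]
 [0.4557 0.3697 0.081 ]]
black [[0.5301 0.282  0.081 ]
 [0.4637 0.2692 0.081 ]]
lines [[ 0.5704 -0.2293  0.101 ]
 [ 0.5293 -0.2198  0.101 ]]
rail ends [[ 0.582  -0.004   0.101 ]
 [ 0.5388 -0.3389  0.101 ]]
bottle/pot/jar [[0.37  0.089 0.1  ]
 [0.731 0.163 0.1  ]
 [0.697 0.338 0.1  ]]
```

```bash
python3 - <<'E'
from h import *
yr=np.array([.128,.992,0]);yr/=np.linalg.norm(yr);up=np.array([yr[1],-yr[0],0])
th=np.radians(30);n=np.array([0,0,1])*np.cos(th)-up*np.sin(th)
S=np.array([.55,-.2245,.101])
for sg in(0,90,-90):
    r=frame(-n,yr)*R.from_rotvec([0,0,np.radians(sg)])
    print(sg,np.round(inverse_kinematics(S+n*.017,r.as_rotvec()),2))
ys=np.array([-.03,1,0])
for sg in(0,90,-90):
    r=frame(np.array([0,0,-1.]),ys)*R.from_rotvec([0,0,np.radians(sg)])
    print(sg,np.round(inverse_kinematics([.4907,.379,.05],r.as_rotvec()),2))
r=frame(-n,yr)
move_pose(S+n*.19-up*.0,r.as_rotvec())
hold(.3)
m=camera_model("wrist");im=snapshot("wrist")
np.savez("w1.npz",**m);cv2.imwrite("pics/w1.png",im)
r=frame(np.array([0,0,-1.]),ys)
move_pose([.4907,.379,.24],r.as_rotvec())
hold(.3)
m=camera_model("wrist");im=snapshot("wrist")
np.savez("w2.npz",**m);cv2.imwrite("pics/w2.png",im)
print(get_clock())
for i in(1,2):
    cv2.imwrite(f"pics/w{i}b.png",cv2.resize(cv2.imread(f"pics/w{i}.png"),(800,600),interpolation=cv2.INTER_CUBIC))
E
```

```text
0 [-0.53 -0.32  2.1   0.26  0.89 -2.09]
90 [-0.53 -0.32  2.1   0.26  0.89 -0.52]
-90 [-0.53 -0.32  2.1   0.26  0.89  2.62]
0 [ 0.62  0.11  1.76  0.    1.28 -0.98]
90 [ 0.62  0.11  1.76 -0.    1.28  0.59]
-90 [ 0.62  0.11  1.76 -0.    1.28 -2.56]
6.1417
```

View pics/w1b.png

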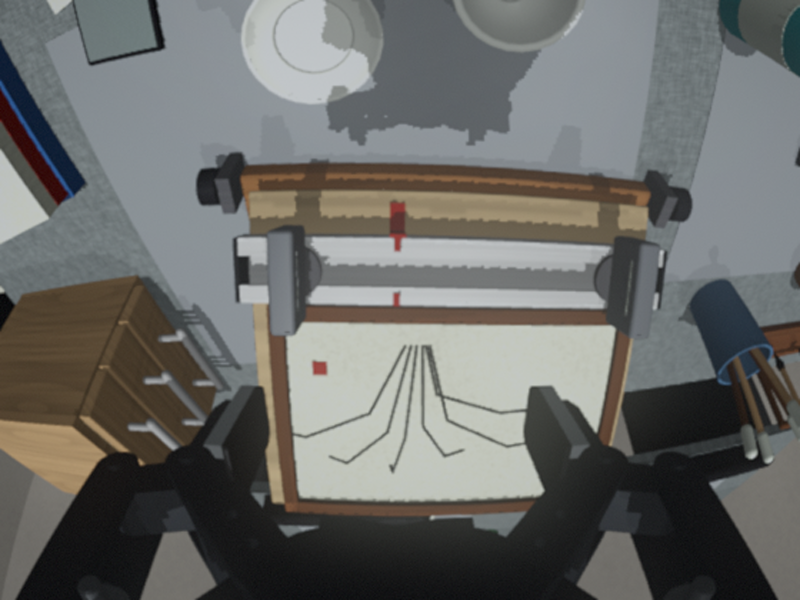

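View pics/w2b.png

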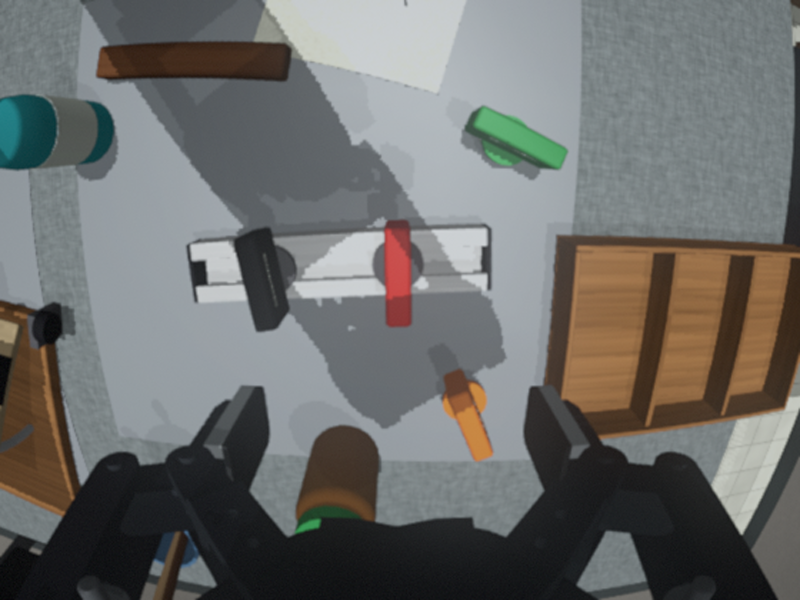

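```bash
python3 - <<'E'
import cv2, numpy as np
a=cv2.imread("pics/w1.png")[125:225,160:480];b=cv2.imread("pics/w2.png")[145:240,125:355]
a=cv2.resize(a,None,fx=2.5,fy=2.5,interpolation=cv2.INTER_CUBIC);b=cv2.resize(b,None,fx=3,fy=3,interpolation=cv2.INTER_CUBIC)
b=cv2.copyMakeBorder(b,0,0,0,800-b.shape[1],cv2.BORDER_CONSTANT)
print(a.shape,b.shape)
cv2.imwrite("pics/crop2.png",np.vstack([a,b]))
E
```

```text
(250, 800, 3) (285, 800, 3)
```

View pics/crop2.png

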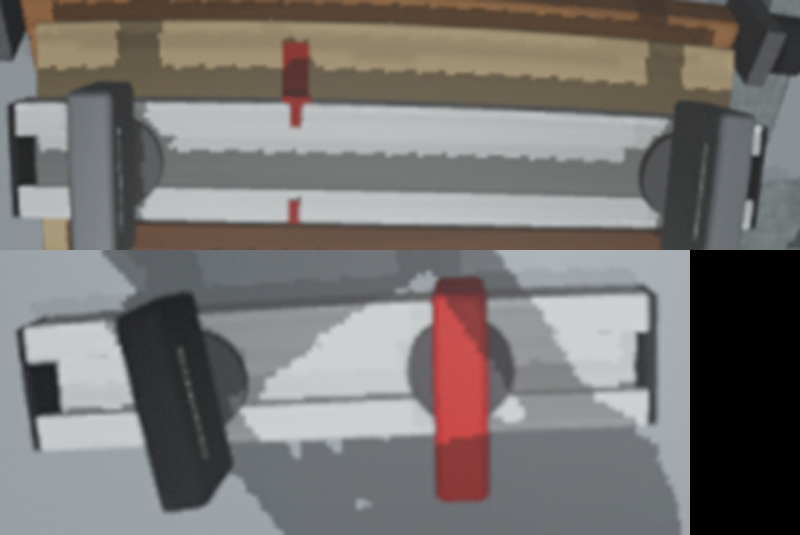

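```bash
cat > fit.py <<'E'
from h import *
from scipy.optimize import least_squares
w1=dict(np.load("w1.npz"));w2=dict(np.load("w2.npz"));top=camera_model("top")
C1=lambda L:(np.array(L,float)+.5)/2.5-.5+[160,125]
C2=lambda L:(np.array(L,float)-[0,250]+.5)/3-.5+[125,145]
S8=lambda L:(np.array(L,float)+.5)*.7-.5
def slope(p):
    X,Y,yaw,th=p[:4]
    y=np.array([-np.sin(yaw),np.cos(yaw),0]);u=np.array([np.cos(yaw),np.sin(yaw),0]);z=np.array([0,0,1])
    x=u*np.cos(th)+z*np.sin(th);n=z*np.cos(th)-u*np.sin(th)
    return np.array([X,Y,.045]),np.c_[x,y,n]
def pts(p,L): o,M=slope(p);return o+np.array(L)@M.T
px1=np.vstack([C1([(295,101),(295,127),(293,199),(293,223),(12,101),(12,217),(765,127),(38,22),(735,45)]),S8([(287,512)])])
px2=S8([(428,139),(616,166)])
def res(p):
    s=p[4]
    L=[(.035,s,.03),(.0485,s,.03),(.0715,s,.03),(.085,s,.03),(.035,-.17,.03),(.085,-.17,.03),(.035,.17,.03),(0,-.17,0),(0,.17,0),(.287,-.15,.028)]
    r1=proj(w1,pts(p,L),True)-px1
    r2=proj(top,pts(p,[(.3,.17,0),(.3,-.17,0)]))-px2
    return np.r_[r1.ravel(),r2.ravel()*1.0]
s=least_squares(res,[.5,-.17,-.13,.52,-.05],loss="soft_l1");p=s.x
if __name__=="__main__":
    print("slope",np.round(p,4),"deg",np.degrees(p[2:4]));print(np.round(res(p).reshape(-1,2),1).tolist())
    print("seat",pts(p,[(.06,p[4],.03)]))
    print(np.round(atz(w2,C2([(25,328),(38,450),(650,291),(655,423)]),.03,True),4))
    print(np.round(atz(w2,C2([(435,292),(485,292),(437,500),(488,500)]),.081,True),4))
E
python3 fit.py
```

```text
slope [ 0.5261 -0.1714 -0.1466  0.5922 -0.0496] deg [-8.39942126 33.92953945]
[[-0.0, 0.4], [-0.2, 2.9], [0.2, -4.3], [0.0, -1.4], [1.0, 0.6], [3.1, -0.5], [-1.2, -1.8], [-1.7, -0.4], [0.4, 0.2], [-1.7, 0.3], [-1.6, -1.8], [0.7, -0.9]]
seat [[ 0.55156119 -0.22529107  0.10338212]]
[[0.479  0.2075 0.03  ]
 [0.5292 0.2088 0.03  ]
 [0.4607 0.4477 0.03  ]
 [0.5112 0.4535 0.03  ]]
[[0.4569 0.3697 0.081 ]
 [0.4564 0.3852 0.081 ]
 [0.5257 0.3719 0.081 ]
 [0.5252 0.3887 0.081 ]]
```

```bash
python3 - <<'E'
from h import *
c=np.array([.4913,.3793]); dn=np.array([0,0,-1.])
yw=np.array([-.04,1,0]); ysx=np.array([.9972,.0745,0]) # strut perpendicular
r0=frame(dn,yw)
move_linear([*c,.12],r0.as_rotvec(),velocity=.2)
print("c",move_linear([*c,.0445],velocity=.08,contact_N=15))
close_gripper(70); hold(.2)
print(get_clock(),get_grip_width(),get_tool_pos(),get_ft_force())
y1=ysx if (r0*R.from_rotvec([0,0,np.pi/2])).as_matrix()[:,1]@ysx>0 else -ysx
r1=frame(dn,y1)
move_pose([*c,.0445],r1.as_rotvec()); hold(.2)
print(get_clock(),get_qpos()[5],get_tool_pos(),get_ft_force(),get_wrist_torque())
print("lift c",move_linear([*c,.085],velocity=.06,contact_N=12))
print(get_clock(),get_grip_width(),get_tool_pos(),get_ft_force(),get_wrist_torque())
m=camera_model("wrist");im=snapshot("wrist");cv2.imwrite("pics/w3.png",im);np.savez("w3.npz",**m)
im=snapshot("scene");cv2.imwrite("pics/s3.png",im)
a=cv2.imread("pics/w3.png");
cv2.imwrite("pics/c3.png",np.vstack([cv2.resize(a[100:300,120:440],(560,350),interpolation=cv2.INTER_CUBIC),cv2.resize(im[130:220,310:454],(560,240),interpolation=cv2.INTER_CUBIC)[:240]]))
E
```

```text
c False
8.8083 0.016769637122894407 [0.49140308 0.37932846 0.04469742] [-0.89175663 -1.46467546  4.61977881]
10.3833 0.541954931152528 [0.49145585 0.37923281 0.04473153] [ 0.77887083 -2.66677803  3.83286128] [-0.38020681  0.0701873   0.00184235]
lift c False
11.2083 0.017290422623203218 [0.49117047 0.37918359 0.08466445] [ 0.48742509 -0.76220467 -1.91450781] [-0.04376032  0.00440179 -0.0019776 ]
```

View pics/c3.png

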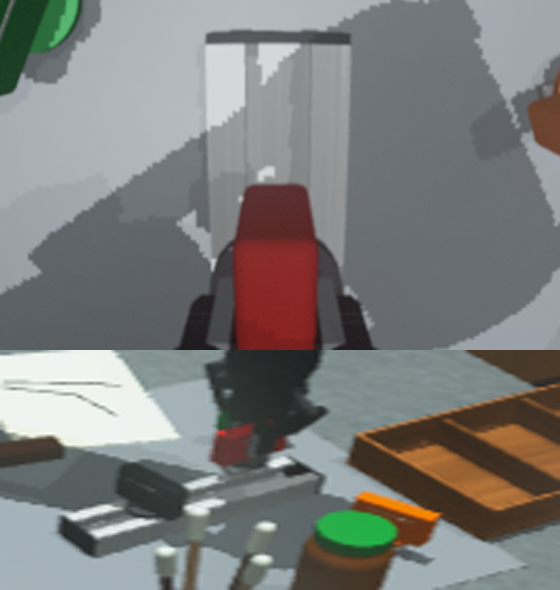

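```bash
sed -i 's/(295,127),(293,199),//; s/(.0485,s,.03),(.0715,s,.03),//' fit.py; python3 fit.py; python3 - <<'E'
from fit import *
o,M=slope(p);x,y,n=M.T; S=pts(p,[(.06,p[4],.03)])[0]
r=frame(-n,y)*R.from_rotvec([0,0,np.pi/2])
P=S+n*(.0145+.045)
move_linear([.4913,.3793,.28],velocity=.25)
A=S+n*.14+np.array([0,0,.06])
move_pose(A,r.as_rotvec())
move_linear(P,velocity=.2); hold(.3)
print(get_clock(),get_qpos(),get_tool_pos()-P,get_ft_force())
m=camera_model("wrist");im=snapshot("wrist");cv2.imwrite("pics/w4.png",im);np.savez("w4.npz",**m)
L=pts(p,[(.0485,-.1,.03),(.0485,-.05,.03),(.0485,0,.03),(.0715,-.1,.03),(.0715,-.05,.03),(.0715,0,.03),(.06,p[4],.03)])
q=proj(m,L,True);print(q)
s=cv2.resize(im,(800,600),interpolation=cv2.INTER_CUBIC);cv2.imwrite("pics/w4b.png",s)
E
```

```text
slope [ 0.5261 -0.1714 -0.1465  0.5917 -0.0496] deg [-8.39536927 33.90136928]
[[-0.0, 0.4], [0.0, -1.4], [1.0, 0.6], [3.1, -0.5], [-1.2, -1.8], [-1.7, -0.4], [0.4, 0.2], [-1.6, 0.3], [-1.6, -1.8], [0.7, -0.9]]
seat [[ 0.55159791 -0.22529723  0.10336587]]
[[0.479  0.2075 0.03  ]
 [0.5292 0.2088 0.03  ]
 [0.4607 0.4477 0.03  ]
 [0.5112 0.4535 0.03  ]]
[[0.4569 0.3697 0.081 ]
 [0.4564 0.3852 0.081 ]
 [0.5257 0.3719 0.081 ]
 [0.5252 0.3887 0.081 ]]
15.4917 [-0.56421469 -0.44202586  2.13960156  0.28995738  0.91259261 -0.53329188] [ 7.33782184e-05 -1.68204595e-04  9.32278224e-04] [ 0.72602769  0.06072817 -1.54809043]
[[259.66508119 294.37741056]
 [258.1107053  230.66532609]
 [256.92270116 155.9341365 ]
 [291.17238114 294.39973128]
 [292.52241383 230.67821621]
 [293.59353414 155.92980101]
 [275.31228119 230.12278183]]
```

View pics/w4b.png

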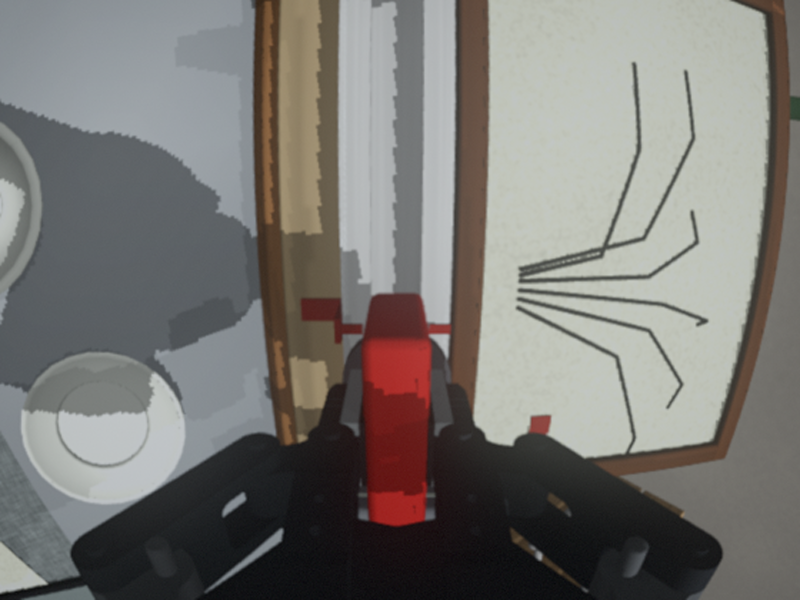

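```bash
python3 - <<'E'
from fit import *
w4=dict(np.load("w4.npz"));o,M=slope(p);x,y,n=M.T
S=pts(p,[(.06,p[4],.03)])[0]; O=S+n*.045
w=lambda a,b,c:O+x*b+y*a+n*c   # wing along y
print("wing top pred",np.round(proj(w4,[w(s*.035,t*.009,.051) for s in(1,-1) for t in(-1,1)],True)*1/.7,1).tolist())
print("rail outer/lip pred",np.round(proj(w4,pts(p,[(a,b,.03) for b in(-.005,.02) for a in(.035,.0485,.0715,.085)]),True)/.7,1).tolist())
im=cv2.imread("pics/w4.png")
for r in(150,190):print(r,im[r,228:330].mean(1).astype(int).tolist())
hsv=cv2.cvtColor(im,cv2.COLOR_BGR2HSV)
for r in(225,245,260,300):
    c=np.where(((hsv[r,:,0]<8)|(hsv[r,:,0]>172))&(hsv[r,:,1]>180)&(hsv[r,:,2]>60))[0];c=c[(c>245)&(c<310)];print(r,c.min(),c.max())
E
```

```text
wing top pred [[355.4, 334.4], [428.0, 334.5], [364.4, 535.6], [420.6, 535.7]]
rail outer/lip pred [[336.8, 234.2], [367.2, 233.9], [419.3, 233.9], [449.7, 234.2], [335.6, 177.9], [366.6, 177.4], [419.8, 177.4], [450.9, 177.9]]
150 [91, 91, 91, 92, 93, 92, 92, 92, 106, 149, 177, 185, 185, 185, 183, 180, 179, 179, 180, 181, 183, 184, 184, 184, 183, 184, 185, 184, 185, 185, 181, 173, 175, 177, 178, 178, 178, 179, 182, 181, 180, 178, 175, 176, 175, 174, 173, 160, 128, 115, 117, 116, 117, 118, 118, 117, 116, 117, 118, 117, 117, 118, 118, 118, 117, 117, 119, 144, 174, 187, 188, 186, 187, 185, 186, 185, 186, 187, 188, 190, 190, 190, 190, 190, 191, 191, 191, 192, 183, 125, 69, 64, 70, 75, 80, 84, 84, 84, 83, 84, 84, 84]
190 [88, 88, 88, 88, 89, 90, 91, 91, 90, 93, 110, 128, 128, 124, 122, 120, 118, 119, 118, 119, 120, 121, 121, 125, 150, 178, 182, 182, 181, 182, 179, 175, 174, 174, 174, 174, 175, 177, 178, 178, 176, 174, 173, 173, 172, 172, 171, 158, 128, 114, 114, 115, 114, 113, 114, 114, 114, 115, 115, 115, 115, 115, 114, 113, 112, 115, 132, 164, 183, 186, 184, 183, 183, 183, 183, 183, 184, 185, 186, 187, 187, 188, 188, 190, 190, 189, 186, 161, 111, 69, 65, 70, 76, 81, 84, 82, 83, 83, 83, 82, 83, 82]Traceback (most recent call last):
  File "<stdin>", line 11, in <module>
    return umr_minimum(a, axis, None, out, keepdims, initial, where)
ValueError: zero-size array to reduction operation minimum which has no identity
```

The pointer line is at row 329 (predicted 328.7). The wing and the slot show the same sideways bias of about 1.3 mm, so the stop is centred over the slot. Inserting.

```bash
python3 - <<'E'
from fit import *
o,M=slope(p);x,y,n=M.T; S=pts(p,[(.06,p[4],.03)])[0]
f0=get_ft_force()
c=move_linear(S+n*(.0145-.008),velocity=.04,contact_N=12)
hold(.2)
d=get_tool_pos()-S
print(c,get_clock(),"x,y,n",d@M,(get_ft_force()-f0)@M,get_wrist_torque()@M,get_grip_width())
im=snapshot("wrist");np.savez("w5.npz",**camera_model("wrist"));cv2.imwrite("pics/w5.png",im)
E
```

```text
True 16.775 x,y,n [-1.15933837e-07  2.69433880e-05  1.41173712e-02] [ 4.23678069 -0.0275727   7.21971848] [ 0.02032516 -0.0676779  -0.00905373] 0.01704992664468728
```

```bash
python3 - <<'E'
from fit import *
o,M=slope(p);x,y,n=M.T; S=pts(p,[(.06,p[4],.03)])[0]
P=get_tool_pos()
move_pose(P,frame(-n,y).as_rotvec()); hold(.3)
print(get_clock(),(get_tool_pos()-S)@M,get_ft_force()@M,get_wrist_torque()@M,get_grip_width(),get_qpos()[5])
im=snapshot("wrist");np.savez("w6.npz",**camera_model("wrist"));cv2.imwrite("pics/w6.png",im)
E
```

```text
18.525 [0.00025277 0.00024192 0.01416015] [-1.39609312  3.19502918  4.96409808] [ 0.55385368  0.54983661 -0.01554716] 0.01727506127046322 -2.1094950994085684
```

Forces are small and the height hasn't changed. Releasing, backing off along the normal, and checking.

```bash
python3 - <<'E'
from fit import *
o,M=slope(p);x,y,n=M.T; S=pts(p,[(.06,p[4],.03)])[0]
ungrasp(); hold(.2)
print(get_ft_force()@M)
print(move_linear(S+n*.19,velocity=.15)); hold(.3)
m=camera_model("wrist");im=snapshot("wrist");cv2.imwrite("pics/w7.png",im)
w=lambda a,b,c:S+x*a+y*b+n*c
print(get_clock(),"wing top pred",np.round((proj(m,[w(s*.035,t*.009,.051) for s in(1,-1) for t in(-1,1)],True)-[205,100])*2.5,0).tolist())
print("collar pred",np.round((proj(m,[w(0,-.02,.006),w(0,.02,.006)],True)-[205,100])*2.5,0).tolist())
sc=snapshot("scene")
cv2.imwrite("pics/c7.png",np.hstack([cv2.resize(im[100:250,205:365],None,fx=2.5,fy=2.5,interpolation=cv2.INTER_CUBIC),cv2.resize(sc[150:300,100:260],None,fx=2.5,fy=2.5,interpolation=cv2.INTER_CUBIC)]))
E
```

```text
[-0.16562169 -0.09348668  0.68149996]
False
21.1167 wing top pred [[158.0, 340.0], [206.0, 340.0], [157.0, 153.0], [208.0, 153.0]]
collar pred [[134.0, 221.0], [231.0, 221.0]]
```

View pics/c7.png

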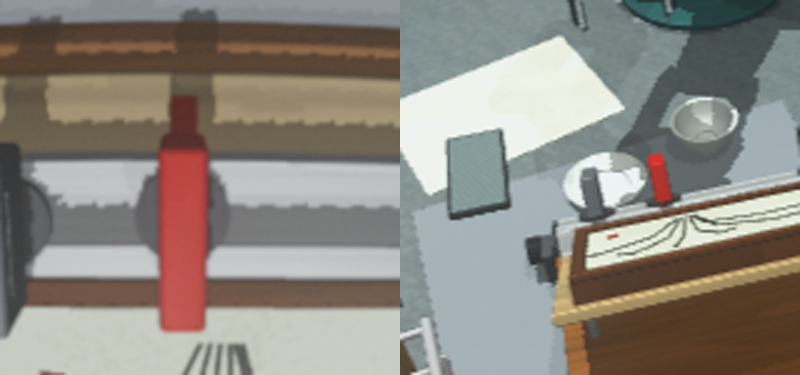

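```bash
python3 -c "
from rig import *
print(hand_in(),get_clock())"
```

```text
the job is handed in; nothing more can be done
the job is handed in; nothing more can be done
```

The red stop is locked in the easel rail at the red pointer and released, and the job was handed in with the clock at about 21 s of the 51 s allowed. `hand_in()` gives no verdict.

- **What I did:** I gripped the wing in the parking strut, gave it a quarter turn and lifted it out without snagging. I carried it over to the easel and inserted it with the wing along the slot. I then turned it back a quarter turn, opened the gripper and backed off along the rail's normal.
- **Insertion:** It made contact with the tool 14.1 mm above the lips, against 14.5 mm expected for a flush collar. A head resting on the lips would have shown about 30 mm. The height did not change during the final turn (14.2 mm).
- **Last pictures:** The wing stands across the rail within about 1–2° and overlaps the frame. It sits within about 2 mm of the predicted place, in line with the pointer. The neighbouring things in view (phone, bowl, dish, grey stop) look undisturbed.
- **Disagreements:**
  - The wing looked about 3 mm shorter than predicted in the last wrist picture. Camera calibration or my slope fit could account for that.
  - The plate fit left errors of up to 3 pixels at a few corners.
- **Not checked at the end:** I last saw the black stop right after the lift-out, still in place. I did not look at the bystanders outside the final crops again.

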